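# Let the strap-length stop out by one hole and hold its pin home

## Task

The next straps are one size longer. Stand the loose wing handle fully down on the square end of the clamp screw and let go of it, then pull up the lock plunger's black knob, slide the length stop to the next hole away from the white cutting block, and let the pin in. Finish while holding the knob pressed fully down with the pin home in that hole - do not let go, I will tighten the clamp - and leave the dies and the maul where they are.

Things in the scene. Friction and masses are not known exactly. Their poses are not given: they have to be found in the camera images.
- length_gauge: Fixed strap gauge: plywood board 275 x 535 x 18 mm with a steel tube (30 mm square, top 60 mm above the bench) on two brackets, a wooden strap bed at its +x side (top at 43 mm) and a white cutting block at its -y end. Origin: on the bench under the tube's centre line, below the hole that holds the pin at the start. x: across the tube, y: along it, away from the block, z: up.
- next_hole (a point): The hole to go to: 12 mm, in the tube's top face, 60 mm above the bench, 40 mm along the gauge's +y from the hole that holds the pin at the start. The tube has such holes every 40 mm. Axes as the gauge's.
- length_stop (a joint): Length stop: grey sliding section (40 mm square, 145 mm long, 0.8 kg, top 65 mm above the bench) round the tube, steel stop plate over the bed; from the plunger's axis it reaches 30 mm to the gauge's +y, 115 mm to -y. Value: m along +y, 0 at the start hole, 0.040 at the next. Slides with about 3 N of friction once the pin is clear; the pin has 1 mm of play each way in a hole.
- lock_plunger (a joint): Lock plunger: how far the round-nosed 10 mm pin is drawn up, in m. 0: fully home (stop). Left alone it rests at 0.0035, where spring and rubber dust ring balance: pressing it home takes 4 N, kept up. Clear of the hole at 0.011 (pull 9 N, rising 1.2 N per mm), upper stop 0.016. Between holes the nose rides on the tube at 0.011 and drops in over a hole.
- plunger_knob: Round black knob on the lock plunger, 30 mm in diameter, 29 mm tall; goes up and down with the pin and along with the length stop. Origin: centre of its underside (86.5 mm above the bench with the pin home), z up. Under it is the plunger's steel body, 30 mm across at most, standing 18 mm on the length stop.
- clamp_square (a point): Upright square end of the clamp screw on the length stop, 85 mm from the plunger's axis towards the cutting block: 14 x 14 mm, 20 mm tall, bevelled top. This point: on its axis at its foot, on the round boss (34 mm, top 73 mm above the bench) where the handle comes to rest. x, y: square to its flats, at any yaw; z up. The screw turns stiffly (0.12 N m).
- wing_handle: Loose aluminium wing handle of the clamp, 0.16 kg, 61 mm tall, upright on the gauge's board: a square hub 34 x 34 x 24 mm with a square bore from beneath (15.5 mm wide, 21 mm deep, in line with the hub's sides), on top a flat wing 68 mm long, 12 mm thick, 37 mm tall. Origin: centre of the hub's underside; x along the wing, y across it, z up. Fits the square in four positions.
- strap_die: Bystander: steel-rule die for strap ends, about 48 x 73 x 32 mm, on the white cutting block. Origin: at its underside.
- round_die: Bystander: round steel-rule die, 76 mm across, 32 mm tall, on the gauge's board beside the wing handle. Origin: centre of its underside.
- maul: Bystander: wooden maul, 190 mm tall, 68 mm across, standing on its head on the bench at the robot's left. Origin: centre of its underside.
Not all that is in view belongs to the job. Leave any blue or pink look-alike of the wing_handle alone.

How it is judged (in metres and radians):
On the way, in this order (a step that is already met when the one before it is completed fails the run):
1. the wing handle is fully down on the clamp screw's square and let go (horizontal distance between wing_handle and clamp_square below 0.003 m and z of wing_handle in the frame of clamp_square below 0.003 m and angle between wing_handle's own z axis and vertical below 0.08 rad and contact force between each of the arm, the fingers and wing_handle below 0.2 N), for 0.2 s.
2. the plunger is pulled until its pin is clear of the hole (value of joint lock_plunger above 0.0105 m), for 0.05 s.
3. the length stop is at the next hole with the pin in it (value of joint length_stop between 0.0375 and 0.0425 m and value of joint lock_plunger below 0.006 m), for 0.2 s.
At the end, for the whole second after the job is handed in: The length stop is at the next hole (40 mm from the start, within 2.5 mm), the fingers are on the knob (over 1.5 N) and keep the pin within 1.5 mm of fully home, and the wing handle sits fully down on the clamp screw's square (within 3 mm) (value of joint length_stop between 0.0375 and 0.0425 m and value of joint lock_plunger below 0.0015 m and contact force between the fingers and plunger_knob above 1.5 N and horizontal distance between wing_handle and clamp_square below 0.003 m and z of wing_handle in the frame of clamp_square below 0.003 m and angle between wing_handle's own z axis and vertical below 0.08 rad); the arm keeps its last pose, push and grip.
It fails at once if the strap die is shifted by more than 20 mm (distance of strap_die from where it was at the start of the episode above 0.02 m).
It fails at once if the round die is shifted by more than 20 mm (distance of round_die from where it was at the start of the episode above 0.02 m).
It fails at once if the maul is shifted by more than 20 mm (distance of maul from where it was at the start of the episode above 0.02 m).
It also fails if it takes over 48 s, if anything falls off the work surface, if the arm or the gripper's body presses on something with over 40 N, if the wrist force passes 120 N, or if a joint passes its speed limit or range.

## Robot

A 6-joint arm with a two-finger parallel gripper is mounted at the origin on the work surface. World frame = base frame: x ahead of the robot, y to its left, z up, the work surface at z = 0. Lengths are in mm, angles in rad, forces in N, time in s.
With the tool pointing down it reaches from about 275 to 750 mm from the base axis. Payload 10.2 kg.
Tool frame: the origin (TCP) lies at the very end of the fingers, on their centre line; the grasp point (between the pads) lies 19 mm behind it (ctrl.grip_depth is the distance from the TCP to the grasp point, in mm); z points along the fingers, x is the direction in which the jaws open and shut, and the axes are right-handed (so a half turn about z gives the same grasp; the last joint's range is limited). The gripper opens to 85 mm and grips with 20 to 120 N. Pads are 22 mm wide; open, the fingers measure 114 mm over their backs; the gripper's body (76 mm by 85 mm) begins 54 mm behind the grasp point. The pads swing forward as they close: fully open they stand 13 mm farther back than shut.
Start: joints at [-0.223, 0.313, 1.498, -0, 1.331, -0.223], TCP at [525.006, -0.013, 231.294] pointing down, gripper open.
Joint ranges: [-2.94, 2.94], [-0.97, 2.17], [0.19, 2.56], [-1.23, 4.37], [0.02, 3.11], [-2.88, 2.88]. Speed limits (rad/s): [2.39, 2.39, 3.01, 3.14, 3.14, 3.14].

## Interface

Orientations are given as a unit quaternion [w, x, y, z].
In Python, from rig import ctrl gives the robot as it stands.
- The arm moves only by the tool play_rows, never from a script. Its argument "motion" is a list of rows, each a list of 2 entries, a list of its own where there are three numbers: the shift along the tool's x, y, z in mm, then the turn, a rotation vector about the tool's x, y, z in degrees. A call has 1 to 20 rows; each row shifts and turns the commanded pose from where the row before left it, along the tool's axes as they then stand; what a row does not reach is not made up. A row lasts 1/12 s, in which the tool goes at most 41.7 mm and 7.16 degrees, less where a joint would pass 70% of its speed; a pose out of reach is approached as far as the arm can. A call with a gripper value outside its range is refused whole. "fingers" is the finger opening in mm, from 0 to 85.4, set as the call begins (left out, the last holds). The fingers move at their own pace and stop on an object; "squeeze" is the grip in N (left out, the last holds). Time passes only in rows, so rows that do not move let the fingers close. It gives the time, the measured TCP pose, the force and the opening at its end, in the units of the state.
- ctrl.sense(): the state, without advancing time (a new reading comes with each control period).
- ctrl.capture(name): name is "scene" or "side" or "wrist"; returns the picture (400x640x3 uint8, red, green, blue); there is no depth.
- ctrl.get_calibration(name): a dict with "K" (3x3 intrinsics, pixels), "R" (3x3) and "t" (3): a world point X has camera coordinates R X + t; the wrist camera has in their place "tool_from_camera" (4x4, takes a point from camera to tool coordinates, whose origin is the TCP and whose axes are the tool frame's). Camera axes: x right, y down, z forward; pixel columns grow to the right and rows downward; lengths in mm; the calibration is good to about 2 mm. A picture is of the moment at which its call begins: read the wrist's pose just before it. get_calibration takes no time and is no camera call.
- ctrl.finish_job(): hands the job in, once; it reports no verdict.
Trained networks look in the newest picture that a camera, given by its name, has taken for a name from the list of things; names that differ only in an ending like _2 or _b are one class to them, and where a whole thing is asked for, a point or a joint stands for the part that bears it (a point fixed in the world has none). Each returns a list of dicts, best first, with "p" (0 to 1); they miss things now and then, are a little off and sometimes report something else, mostly with a low value. They report only what shows in the picture. A call takes as long as a camera call. They do not tell look-alikes from the thing itself.
- ctrl.spot_in(camera, name): "position" ([column, row] as shares, 0 to 1, of the picture: columns of its width, rows of its height, amid what is visible of it).
The state is a dict: "time_s": time; "joints": joint angles; "dq": joint speeds; "tau": joint torques, N m; "eef_pos": TCP position; "ee_rot": TCP orientation; "force": force on the tool from outside, world axes, zero at the start; "wrist_torque": the same for the moment, N m; "grip_width": opening from 0.0 (shut) to 1.0 (fully open).
Only numpy, scipy, OpenCV 4.12 (cv2) and the standard library are available. Lean on these libraries where they do the work, as an engineer would, in place of code of your own. Each camera call takes 0.05 s, during which the arm holds its last target. There are 200 camera calls.

## Working session

There is one attempt and no reset: what is moved stays moved. The work goes in short steps, Python scripts to look and compute and a tool call to move; the robot and the scene stay as the last step left them, time stands still between calls to the robot, and variables do not carry over. Pictures are saved under pics/ and viewed, about 8 in all and at most 12, crops included, and the job is handed in when it is done.

Besides the shell and the picture viewer there is one more tool, called after "Emit:" as name(argument=value, ...) on one line, values as JSON. play_rows: Moves the arm, as the interface text tells. Its arguments: {"type":"object","properties":{"motion":{"type":"array"},"fingers":{"type":"number"},"squeeze":{"type":"number"}},"required":["motion"]}

```bash
mkdir -p pics; ls
python3 - <<'E'
from rig import ctrl
import cv2,numpy as np
ims=[]
for c in ["scene","side","wrist"]:
    im=ctrl.capture(c); cv2.imwrite(f"pics/{c}0.png",im[:,:,::-1])
    k=ctrl.get_calibration(c); print(c,{a:np.round(v,3).tolist() for a,v in k.items()})
    for n in ["length_gauge","wing_handle","plunger_knob","clamp_square","next_hole","round_die","strap_die","maul","length_stop"]:
        print(n,[(round(d['p'],2),[round(d['position'][0]*640),round(d['position'][1]*400)]) for d in ctrl.spot_in(c,n)][:4])
print(ctrl.sense())
E
```

```text
pics
scene {'K': [[459.228, 0.0, 322.249], [0.0, 459.228, 194.757], [0.0, 0.0, 1.0]], 'R': [[0.49, 0.872, -0.023], [0.559, -0.334, -0.759], [-0.669, 0.359, -0.651]], 't': [-331.334, -212.465, 1867.632]}
length_gauge [(0.61, [270, 236])]
wing_handle [(0.73, [216, 207]), (0.69, [186, 203]), (0.56, [250, 216]), (0.55, [196, 225])]
plunger_knob []
clamp_square [(0.64, [309, 208]), (0.55, [268, 231])]
next_hole [(0.57, [311, 208])]
round_die [(0.68, [298, 183])]
strap_die [(0.9, [246, 268])]
maul [(0.98, [394, 145]), (0.31, [310, 207])]
length_stop [(0.73, [279, 228])]
side {'K': [[433.371, 0.0, 320.897], [0.0, 433.371, 204.564], [0.0, 0.0, 1.0]], 'R': [[0.902, -0.431, 0.013], [-0.261, -0.569, -0.78], [0.344, 0.7, -0.625]], 't': [-435.257, 280.529, 909.005]}
length_gauge [(0.84, [372, 288])]
wing_handle [(0.84, [354, 378]), (0.75, [314, 349]), (0.72, [345, 301])]
plunger_knob [(0.45, [364, 239]), (0.31, [395, 269])]
clamp_square [(0.58, [393, 266])]
next_hole [(0.64, [331, 238])]
round_die [(0.96, [270, 251])]
strap_die [(0.73, [456, 296])]
maul []
length_stop [(0.78, [374, 264]), (0.72, 
[... 529 characters left out ...]
260])]
{'time_s': 1.5, 'joints': array([-2.23387817e-01,  3.12899080e-01,  1.49770805e+00, -1.28491468e-05,
        1.33098456e+00, -2.23377713e-01]), 'dq': array([-0.00105465, -0.00193474,  0.00028599,  0.00023571, -0.00086107,
       -0.0019952 ]), 'tau': array([ 2.82913597e-04, -4.12163866e+01, -2.59898418e+01, -1.88626068e-04,
        4.57233773e-04,  2.35011221e-06]), 'eef_pos': array([ 5.25005922e+02, -1.03825672e-02,  2.31291615e+02]), 'ee_rot': array([ 6.19236313e-06,  1.00000000e+00, -3.52569081e-06, -9.12811318e-07]), 'force': array([-0.84579297,  0.79124953,  0.35461697]), 'wrist_torque': array([-3.23574437e-05, -1.40689947e-02,  4.60024196e-02]), 'grip_width': 0.9975975945613804}
```

View pics/scene0.png

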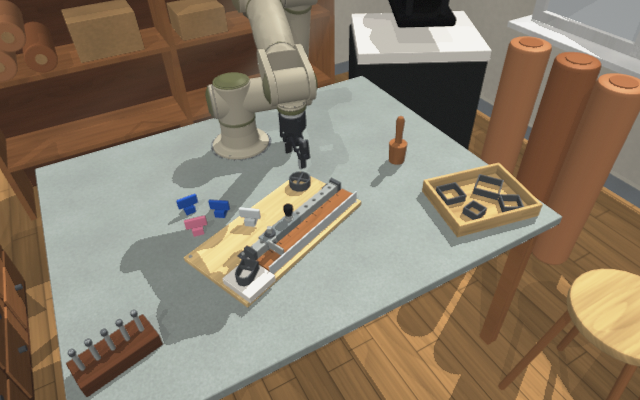

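View pics/wrist0.png

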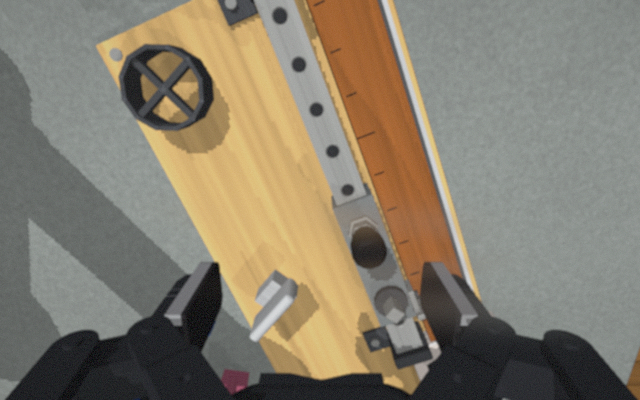

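The wrist view shows the silver handle on the board at (272,298), the knob at (368,245), the clamp square at (393,308) and tube holes at (280,15)…(347,190). The candidates for wing_handle in the scene view are blue (187,203), blue (218,207), pink (195,225) and silver (250,216). The silver one fits: it is aluminium and upright on the gauge's board beside the round die. I'll measure it and confirm in a crop.

```bash
cat > h.py <<'E'
from rig import ctrl
import cv2,numpy as np
from scipy.spatial.transform import Rotation as Ro
def tool(s=None):
    s=s or ctrl.sense(); w,x,y,z=s['ee_rot']; return Ro.from_quat([x,y,z,w]).as_matrix(),np.array(s['eef_pos'])
def cam(name,T=None):
    k=ctrl.get_calibration(name); K=np.array(k['K'])
    if name=='wrist':
        R,p=T or tool(); M=np.array(k['tool_from_camera']); Rw=R@M[:3,:3]; c=R@M[:3,3]+p
    else:
        Rw=np.array(k['R']).T; c=-Rw@np.array(k['t'])
    return K,Rw,c
def w(C,uv,z):
    K,Rw,c=C; d=Rw@np.linalg.inv(K)@[uv[0],uv[1],1]; return c+d*(z-c[2])/d[2]
def px(C,X):
    K,Rw,c=C; q=K@(Rw.T@(np.array(X)-c)); return q[:2]/q[2]
E
python3 - <<'E'
from h import *
C=cam('wrist'); im=cv2.imread('pics/wrist0.png')
H=[(280,15),(299,64),(316,109),(333,151),(347,190)]
P=np.array([w(C,h,60) for h in H]); print(P.round(1)); print(np.linalg.norm(np.diff(P,axis=0),axis=1).round(1))
d=P[0]-P[-1]; d/=np.linalg.norm(d); print('gauge yaw of +y',np.degrees(np.arctan2(d[1],d[0])))
print('knob',w(C,(368,248),115), 'sq top',w(C,(394,309),93))
S=cam('side'); print('side knob',w(S,(364,239),104),'sq',w(S,(393,266),85),'handle',w(S,(345,301),48))
crop=cv2.resize(im[180:370,220:450],None,fx=3,fy=3,interpolation=cv2.INTER_CUBIC)
cv2.imwrite('pics/c1.png',crop)
E
```

```text
[[492.8 132.1  60. ]
 [507.5  94.8  60. ]
 [521.7  57.6  60. ]
 [537.   20.2  60. ]
 [550.6 -17.1  60. ]]
[40.1 39.7 40.4 39.8]
gauge yaw of +y 111.17059110483473
knob [564.77342844 -50.35322133 115.        ] sq top [ 595.6055169 -126.1829912   93.       ]
side knob [567.84128377 -49.95469803 104.        ] sq [ 594.12548746 -136.14429055   85.        ] handle [ 466.80351939 -151.70989284   48.        ]
```

View pics/c1.png

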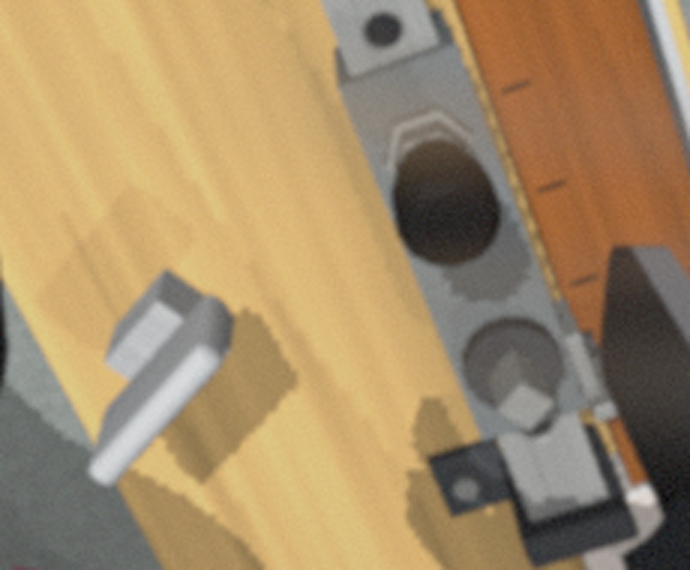

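The crop shows the silver handle's wing top running from px (291,297) to (254,338). The clamp square's top is at about px (394,315) and is turned relative to the gauge.

Run:
```python
from h import *
C=cam('wrist')
a=w(C,(220+211/3,180+350/3),79);b=w(C,(220+104/3,180+477/3),79)
print(a,b,np.linalg.norm(a-b),(a+b)/2,np.degrees(np.arctan2(*(a-b)[1::-1])))
print('hub px check', px(C,[*((a+b)/2)[:2],42]), px(C,[*((a+b)/2)[:2],18]))
print(w(C,(394,315),93)); print(ctrl.sense()['time_s'])
```

```text
[ 495.38640489 -121.82905349   79.        ] [ 456.89502759 -172.88556586   79.        ] 63.94023444997655 [ 476.14071624 -147.35730968   79.        ] 52.98745074102509
hub px check [276.49702431 296.81366858] [278.94899953 284.83863167]
[ 596.04436095 -133.00083185   93.        ]
1.5
```

Emit:
play_rows(motion=[[[-10, 29, 14], [0, 0, 0]], [[-10, 30, 14], [0, 0, 0]], [[-10, 30, 14], [0, 0, 0]], [[-10, 29, 14], [0, 0, 0]], [[-9, 29, 15], [0, 0, 0]], [[0, 0, 0], [0, 0, 6.2]], [[0, 0, 0], [0, 0, 6.2]], [[0, 0, 0], [0, 0, 6.2]], [[0, 0, 0], [0, 0, 6.2]], [[0, 0, 0], [0, 0, 6.1]], [[0, 0, 0], [0, 0, 6.1]], [[0, 0, 0], [0, 0, 0]], [[0, 0, 0], [0, 0, 0]]], fingers=50, squeeze=40)

```text
time_s: 2.58
eef_pos: [476.0, -147.0, 160.3]
ee_rot: [0.0, 0.949, -0.316, 0.0]
force: [0.0, 0.2, -0.1]
grip_width: 0.587
```

Run:
```python
from h import *
im=ctrl.capture('wrist')[:,:,::-1].copy(); R,p=tool(); C=cam('wrist',(R,p)); print(p,np.degrees(np.arctan2(R[1,0],R[0,0])),ctrl.sense()['time_s'])
cv2.imwrite('pics/w1.png',im)
for n,q in dict(handle=[476,-147,79],sq=[596,-133,93],knob=[565,-54,119]).items(): print(n,px(C,q))
cv2.imwrite('pics/w1b.png',cv2.resize(im[60:400,180:620],None,fx=1.75,fy=1.75,interpolation=cv2.INTER_CUBIC))
```

```text
[ 476.03109387 -147.02180252  160.32490574] -36.806410616216326 2.6333
handle [320.04214448 205.84137424]
sq [472.45101935  77.6373648 ]
knob [352.82766704 -24.75995028]
```

View pics/w1b.png

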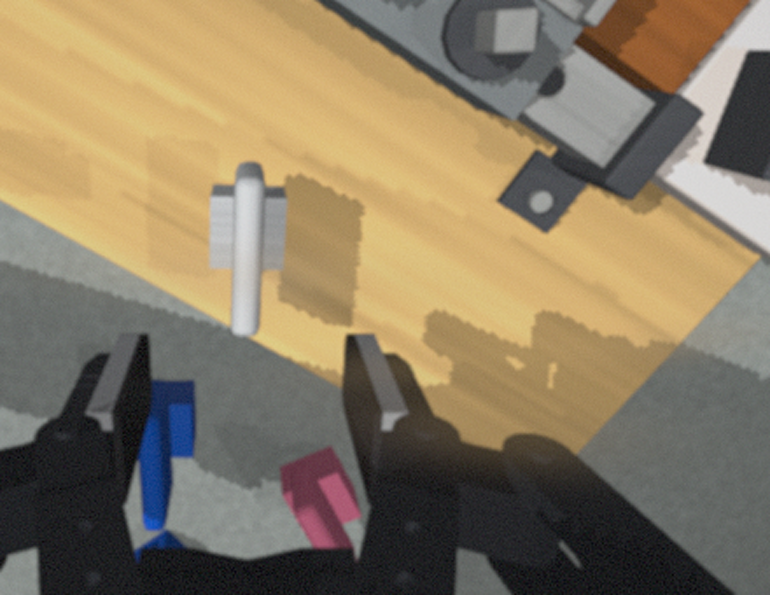

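The enlarged crop confirms the silver handle, with its wing at crop (247,165–332). The clamp square is at crop (517,30), nearly aligned with the tool axes, and the blue and pink copies lie apart. I'll refine the yaws and centres numerically.

```bash
cat > rect.py <<'E'
from h import *
def rect(C,im,box,z,thr):
    x0,y0,x1,y1=box; g=cv2.cvtColor(im[y0:y1,x0:x1],cv2.COLOR_BGR2GRAY); g=cv2.resize(g,None,fx=4,fy=4,interpolation=cv2.INTER_CUBIC)
    n,l,s,c=cv2.connectedComponentsWithStats((g>thr).astype('uint8')); k=1+np.argmax(s[1:,4])
    cn=max(cv2.findContours((l==k).astype('uint8'),0,1)[0],key=len)[:,0]
    W=np.array([w(C,(u/4+x0,v/4+y0),z)[:2] for u,v in cn],np.float32)
    return cv2.minAreaRect(W)
E
python3 - <<'E'
from rect import *
C=cam('wrist'); im=cv2.imread('pics/w1.png')
print('axis',[w(C,(180+u/1.75,60+v/1.75),79).round(1) for u,v in((249,170),(245,332))])
for t in (190,200,210): print(t,'wing',rect(C,im,(305,150,345,262),79,t))
for t in (170,180,190,200): print(t,'sq',rect(C,im,(455,55,492,96),93,t))
cv2.imwrite('pics/z.png',np.hstack([cv2.resize(im[50:110,430:500],None,fx=8,fy=8,interpolation=cv2.INTER_CUBIC)]))
E
```

```text
axis [array([ 497.6, -120.7,   79. ]), array([ 455.9, -173.7,   79. ])]
190 wing ((474.4466552734375, -148.6826629638672), (63.702049255371094, 7.61747932434082), 51.374046325683594)
200 wing ((474.0884094238281, -148.72413635253906), (62.7735710144043, 6.611061096191406), 51.07381057739258)
210 wing ((483.8741760253906, -135.82138061523438), (29.05426025390625, 4.414668560028076), 51.39215850830078)Traceback (most recent call last):
  File "<stdin>", line 5, in <module>
  File "rect.py", line 4, in rect
    n,l,s,c=cv2.connectedComponentsWithStats((g>thr).astype('uint8')); k=1+np.argmax(s[1:,4])
                                                                           ~~~~~~~~~^^^^^^^^^
    return _wrapfunc(a, 'argmax', axis=axis, out=out, **kwds)
    return bound(*args, **kwds)
ValueError: attempt to get argmax of an empty sequence
```

Emit:
play_rows(motion=[[[22, -20.8, -3.5], [0, 0, 0]], [[22, -20.8, -3.5], [0, 0, 0]], [[22, -20.8, -3.5], [0, 0, 0]], [[22, -20.8, -3.5], [0, 0, 0]], [[0, 0, 0], [0, 0, 0]], [[0, 0, 0], [0, 0, 0]], [[0, 0, 0], [0, 0, 0]]])

```text
time_s: 3.22
eef_pos: [595.8, -133.5, 173.8]
ee_rot: [0.0, 0.949, -0.317, -0.001]
force: [-0.6, -0.1, 0.5]
grip_width: 0.587
```

Run:
```python
from rect import *
im=ctrl.capture('wrist')[:,:,::-1].copy(); R,p=tool(); C=cam('wrist',(R,p)); print(p,np.degrees(np.arctan2(R[1,0],R[0,0])))
cv2.imwrite('pics/w2.png',im); np.save('w2T.npy',np.c_[R,p]); print(px(C,[596,-133,93]))
cv2.imwrite('pics/z.png',np.hstack([cv2.resize(im[160:250,275:375],None,fx=7,fy=7,interpolation=cv2.INTER_CUBIC)]))
```

```text
[ 595.58274885 -133.59260893  174.12316365] -36.95228260859077
[320.17068322 204.91696702]
```

View pics/z.png

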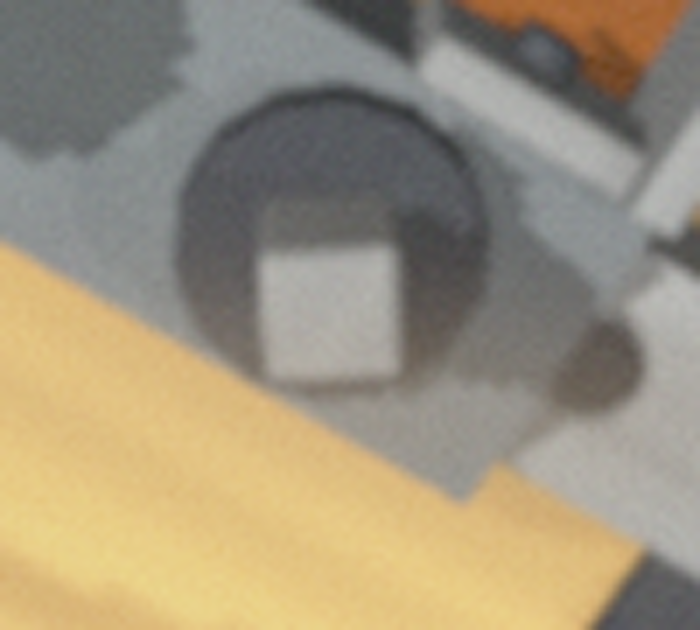

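The crop shows the square's top face with corners (257,250), (394,243), (402,378) and (266,381), turned about −3° from the tool axes.

Run:
```python
from h import *
T=np.load('w2T.npy'); R,p=T[:,:3],T[:,3]; C=cam('wrist',(R,p))
c=np.array([w(C,(275+u/7,160+v/7),93)[:2] for u,v in((257,250),(394,243),(402,378),(266,381))])
e=c[1]-c[0]+c[2]-c[3]; f=c[1]-c[2]+c[0]-c[3]
print(c.mean(0),np.degrees(np.arctan2(e[1],e[0])),np.degrees(np.arctan2(f[1],f[0]))-90,np.linalg.norm(e)/2,np.linalg.norm(f)/2)
b=px(C,[596,-133,73]);print('base',(b-[275,160])*7)
# boss centre estimate from ellipse centre
print('boss', w(C,(275+333/7,160+245/7),73))
R0,p0=R,np.array([476.03,-147.02,160.32]);
q=np.radians(-36.8); R0=np.array([[np.cos(q),np.sin(q),0],[np.sin(q),-np.cos(q),0],[0,0,-1]])
C0=cam('wrist',(R0,p0)); f=lambda u,v,z:w(C0,(180+u/1.75,60+v/1.75),z)[:2]
# hub top corners z=42 (far-left,far-right,near-left,near-right)
h=np.array([f(211,187,42),f(286,187,42),f(210,268,42),f(284,271,42)]);print('hub',h.mean(0),np.linalg.norm(h[0]-h[2]),np.linalg.norm(h[0]-h[1]))
g=np.array([f(249,170,79),f(245,332,79)]);print('wing',g.mean(0))
im=cv2.imread('pics/w1.png'); cv2.imwrite('pics/z2.png',cv2.resize(im[140:260,285:355],None,fx=6,fy=6,interpolation=cv2.INTER_CUBIC))
```

```text
[ 597.11240313 -133.7336079 ] -34.82806789244826 -33.53293769793028 13.38581799226918 13.865984653796179
base [316.63090481 250.56881113]
boss [ 597.75556286 -133.54809412   73.        ]
hub [ 476.37258519 -148.38034987] 38.254334923200204 33.076206566648644
wing [ 476.73007533 -147.21083519]
```

View pics/z2.png

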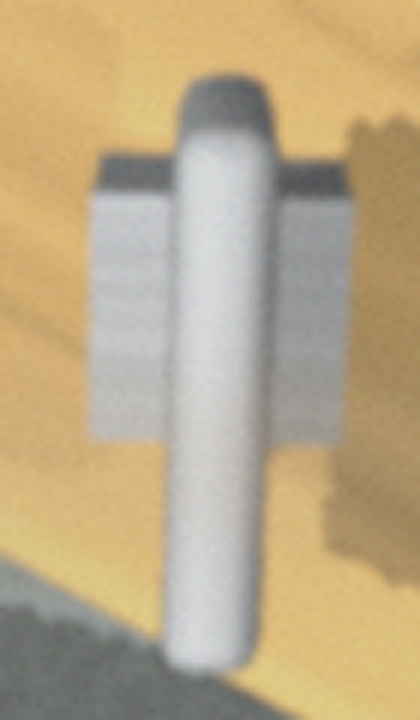

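Run:
```python
from h import *
p0=np.array([476.03,-147.02,160.32]);q=np.radians(-36.8); R0=np.array([[np.cos(q),np.sin(q),0],[np.sin(q),-np.cos(q),0],[0,0,-1]])
C0=cam('wrist',(R0,p0)); f=lambda u,v,z:w(C0,(285+u/6,140+v/6),z)[:2]
h=np.array([f(91,195,42),f(352,197,42),f(341,442,42),f(88,440,42)])
g=np.array([f(226,128,79),f(210,668,79)])
for n,a,L in(('hub',h,0),('wing',g,0)): print(n,a.mean(0),'tool xy off',(R0.T@np.r_[a.mean(0)-p0[:2],0])[:2])
e=h[1]-h[0]+h[2]-h[3];k=h[1]-h[2]+h[0]-h[3];d=g[0]-g[1]
print([np.degrees(np.arctan2(x[1],x[0])) for x in(e,k,d)],np.linalg.norm(e)/2,np.linalg.norm(k)/2,np.linalg.norm(d))
```

```text
hub [ 474.96177161 -149.93842599] tool xy off [0.89284205 2.97676925]
wing [ 475.60199391 -148.92477825] tool xy off [0.79828922 1.78160145]
[np.float64(-37.37254350042759), np.float64(51.569520761495866), np.float64(51.53189352066375)] 33.88317040150584 33.93896942402231 65.95575237590053
```

Emit:
play_rows(motion=[[[-20, 20, 16], [0, 0, 0]], [[-20, 20, 16], [0, 0, 0]], [[-20, 20, 16], [0, 0, 0]], [[-20, 20, 16], [0, 0, 0]], [[-6.6, 4.9, 10.1], [0, 0, 1.5]], [[0, 0, 18], [0, 0, 0]], [[0, 0, 18], [0, 0, 0]], [[0, 0, 17], [0, 0, 0]], [[0, 0, 0], [0, 0, 0]]])

```text
time_s: 4.02
eef_pos: [473.9, -148.5, 45.1]
ee_rot: [-0.0, 0.944, -0.33, -0.002]
force: [-0.6, -0.2, -0.8]
grip_width: 0.584
```

Emit:
play_rows(motion=[[[0, 0, 0], [0, 0, 0]], [[0, 0, 0], [0, 0, 0]], [[0, 0, 0], [0, 0, 0]], [[0, 0, 0], [0, 0, 0]], [[0, 0, 0], [0, 0, 0]], [[0, 0, 0], [0, 0, 0]], [[0, 0, 0], [0, 0, 0]], [[0, 0, 0], [0, 0, 0]]], fingers=0, squeeze=30)

```text
time_s: 4.68
eef_pos: [476.4, -149.4, 48.0]
ee_rot: [0.0, 0.944, -0.33, 0.0]
force: [-2.2, 0.8, 7.3]
grip_width: 0.136
```

Run:
```python
from h import *
im=ctrl.capture('wrist')[:,:,::-1].copy(); R,p=tool(); C=cam('wrist',(R,p)); s=ctrl.sense(); print(p,np.degrees(np.arctan2(R[1,0],R[0,0])),s['grip_width'],s['force'])
cv2.imwrite('pics/w3.png',im); np.save('w3T.npy',np.c_[R,p])
hub=lambda x,y,z:R@[x,y,z-0]+p
print([px(C,R@np.array([x,y,p[2]-z])+p).round(1).tolist() for x,y,z in((-17,-17,42),(17,-17,42),(17,17,42),(0,-34,79),(0,34,79))])
cv2.imwrite('pics/w3c.png',cv2.resize(im[140:400,200:450],None,fx=3,fy=2.3,interpolation=cv2.INTER_CUBIC))
```

```text
[ 476.3987159  -149.37163528   47.98355475] -38.49028172023521 0.13260289999810188 [-1.39404701  0.65544773  6.19271721]
[[283.3, 226.6], [356.3, 226.5], [354.2, 289.7], [319.4, 223.7], [319.9, 376.9]]
```

View pics/w3c.png

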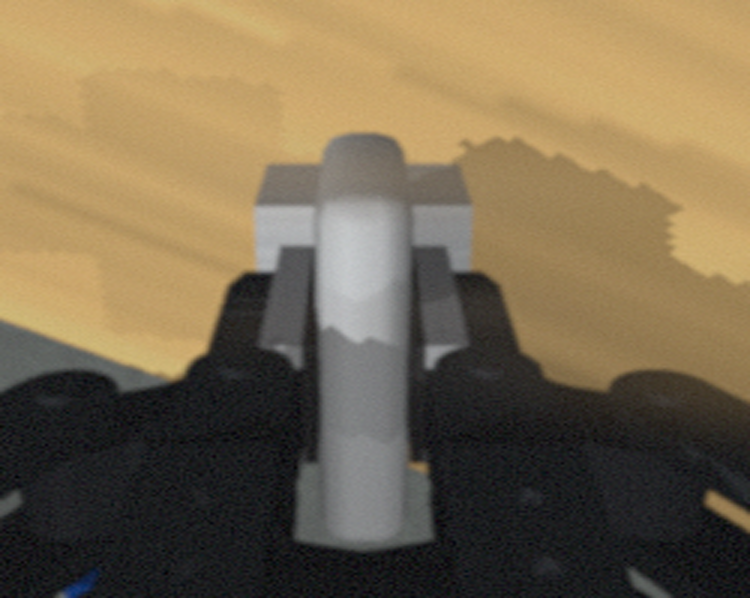

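The crop shows the handle gripped and centred between the pads, with the hub's far top edge at crop row 205. It sits about 1.2 mm along tool +y from the TCP. Next is lifting it and carrying it over the square.

Emit:
play_rows(motion=[[[0, 0, -15], [0, 0, 0]], [[0, 0, -25], [0, 0, 0]], [[0, 0, -25], [0, 0, 0]], [[0, 0, -23], [0, 0, 0]], [[21, -22.1, 0], [0, 0, 0]], [[21, -22.1, 0], [0, 0, 0]], [[21, -22.2, 0], [0, 0, 0]], [[21.1, -22.2, 0], [0, 0, 0]], [[0, 0, 0], [0, 0, -4.3]], [[0, 0, 0], [0, 0, 0]], [[0, 0, 0], [0, 0, 0]], [[0, 0, 0], [0, 0, 0]]])

```text
time_s: 5.73
eef_pos: [596.4, -132.3, 135.2]
ee_rot: [0.0, 0.955, -0.295, -0.0]
force: [-0.1, -0.4, -2.5]
grip_width: 0.137
```

Run:
```python
from h import *
R,p=tool(); s=ctrl.sense(); print(p,np.degrees(np.arctan2(R[1,0],R[0,0])),s['grip_width'],s['force'],s['time_s'])
print('need tool', R.T@(np.array([597.35,-132.38,p[2]])-p))
im=ctrl.capture('side')[:,:,::-1]; q=px(cam('side'),[597,-133,95]).astype(int); print(q)
im=im[q[1]-70:q[1]+50,q[0]-80:q[0]+80]
im2=ctrl.capture('wrist')[:,:,::-1][170:400,170:470]
cv2.imwrite('pics/p1.png',np.hstack([cv2.resize(im,(400,300),interpolation=cv2.INTER_CUBIC),cv2.resize(im2,(391,300),interpolation=cv2.INTER_CUBIC)]))
```

```text
[ 596.41058869 -132.32151569  135.17154018] -34.321711439109606 0.13697389081504102 [-0.06977646 -0.37652716 -2.4673817 ] 5.7333
need tool [ 8.08821005e-01 -4.81375360e-01 -6.10450023e-04]
[393 261]
```

View pics/p1.png

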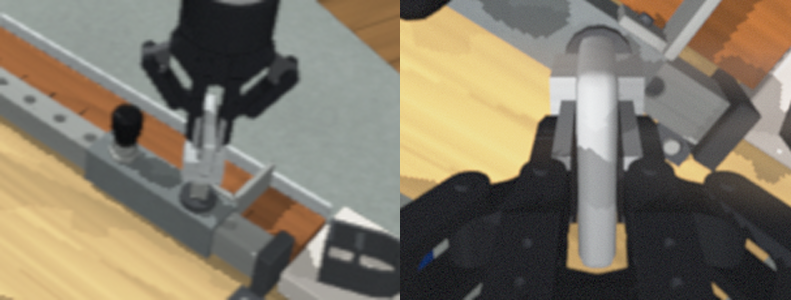

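The picture shows the handle poised over the square. I'll correct by (0.8, −0.5) and lower it in stages.

Emit:
play_rows(motion=[[[0.8, -0.5, 4], [0, 0, 0]], [[0, 0, 5], [0, 0, 0]], [[0, 0, 3], [0, 0, 0]], [[0, 0, 2], [0, 0, 0]], [[0, 0, 2], [0, 0, 0]], [[0, 0, 2], [0, 0, 0]], [[0, 0, 0], [0, 0, 0]], [[0, 0, 0], [0, 0, 0]]])

```text
time_s: 6.5
eef_pos: [598.0, -132.3, 117.2]
ee_rot: [-0.0, 0.956, -0.294, -0.0]
force: [-0.6, -0.3, -1.6]
grip_width: 0.131
```

Emit:
play_rows(motion=[[[0, 0, 3], [0, 0, 0]], [[0, 0, 3], [0, 0, 0]], [[0, 0, 3], [0, 0, 0]], [[0, 0, 3], [0, 0, 0]], [[0, 0, 2], [0, 0, 0]], [[0, 0, 0], [0, 0, 0]], [[0, 0, 0], [0, 0, 0]]])

```text
time_s: 7.08
eef_pos: [598.0, -132.3, 103.1]
ee_rot: [-0.0, 0.956, -0.294, -0.0]
force: [0.4, -0.3, -1.4]
grip_width: 0.137
```

Emit:
play_rows(motion=[[[0, 0, 1], [0, 0, 0]], [[0, 0, 1], [0, 0, 0]], [[0, 0, 0], [0, 0, 0]], [[0, 0, 0], [0, 0, 0]]])

```text
time_s: 7.42
eef_pos: [598.3, -132.7, 103.0]
ee_rot: [0.0, 0.956, -0.294, 0.001]
force: [-4.6, -0.4, 11.1]
grip_width: 0.133
```

The handle seated at z = 103.0 with 11 N of contact and the expected 30 mm offset. I'll release it and go above the knob.

Emit:
play_rows(motion=[[[0, 0, -1.5], [0, 0, 0]], [[0, 0, 0], [0, 0, 0]], [[0, 0, 0], [0, 0, 0]], [[0, 0, 0], [0, 0, 0]], [[0, 0, 0], [0, 0, 0]], [[0, 0, 0], [0, 0, 0]], [[0, 0, -10], [0, 0, 0]], [[0, 0, -20], [0, 0, 0]], [[0, 0, -20], [0, 0, 0]], [[0, 0, -20], [0, 0, 0]], [[-35, -23.5, 0], [0, 0, 0]], [[-35.2, -23.6, 0], [0, 0, 0]]], fingers=50)

```text
time_s: 8.42
eef_pos: [567.1, -55.4, 174.3]
ee_rot: [-0.0, 0.955, -0.295, 0.002]
force: [0.1, 1.5, -0.5]
grip_width: 0.582
```

Emit:
play_rows(motion=[[[0, 0, 0], [0, 0, -7]], [[0, 0, 0], [0, 0, -7]], [[0, 0, 0], [0, 0, -7]], [[0, 0, 0], [0, 0, -7]], [[0, 0, 0], [0, 0, -7]], [[0, 0, 0], [0, 0, -7]], [[0, 0, 0], [0, 0, -7]], [[0, 0, 0], [0, 0, -6.5]], [[0, 0, 0], [0, 0, 0]], [[0, 0, 0], [0, 0, 0]]])

```text
time_s: 9.25
eef_pos: [567.0, -55.0, 173.3]
ee_rot: [0.0, 0.983, 0.183, 0.0]
force: [-1.0, 0.8, 0.9]
grip_width: 0.587
```

Run:
```python
from h import *
im=ctrl.capture('wrist')[:,:,::-1].copy(); R,p=tool(); C=cam('wrist',(R,p)); s=ctrl.sense(); print(p,np.degrees(np.arctan2(R[1,0],R[0,0])),s['grip_width'],s['force'],s['time_s'])
cv2.imwrite('pics/w4.png',im); np.save('w4T.npy',np.c_[R,p])
print('knob pred',px(C,[566.5,-54,119]),'handle',px(C,[597.5,-133,134]))
si=ctrl.capture('side')[:,:,::-1]; cv2.imwrite('pics/s4.png',si)
q=(393,250)
cv2.imwrite('pics/p2.png',np.hstack([cv2.resize(si[190:310,310:470],(400,300),interpolation=cv2.INTER_CUBIC),cv2.resize(im[100:400,120:520],(400,300))]))
```

```text
[566.96423325 -54.98706462 173.15722686] 21.090403966586273 0.5827980118464181 [ 0.02291232  0.77978752 -0.94709869] 9.3
knob pred [319.43707336 217.98867429] handle [320.53340535 348.58259029]
```

View pics/p2.png

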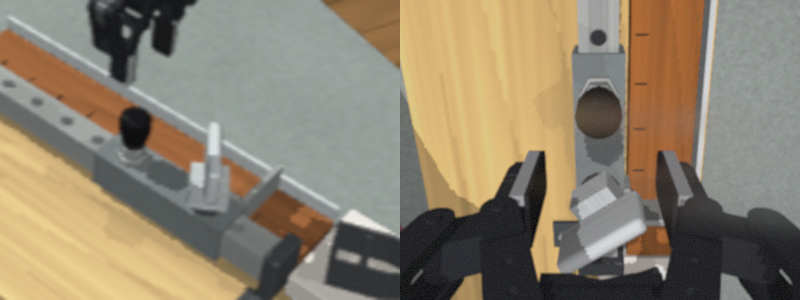

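The left crop shows the handle upright on the boss, let go. On the right, the knob is centred under the gripper at about px (319,214), close to the predicted (319,218).

Emit:
play_rows(motion=[[[0, 0, 20], [0, 0, 0]], [[0, 0, 20], [0, 0, 0]], [[0, 0, 20], [0, 0, 0]], [[0, 0, 15], [0, 0, 0]], [[0, 0, 7], [0, 0, 0]], [[0, 0, 0], [0, 0, 0]], [[0, 0, 0], [0, 0, 0]]])

```text
time_s: 9.93
eef_pos: [567.2, -55.1, 91.3]
ee_rot: [0.0, 0.983, 0.184, 0.0]
force: [0.9, -0.3, 0.5]
grip_width: 0.584
```

Emit:
play_rows(motion=[[[0, 0, 0], [0, 0, 0]], [[0, 0, 0], [0, 0, 0]], [[0, 0, 0], [0, 0, 0]], [[0, 0, 0], [0, 0, 0]], [[0, 0, 0], [0, 0, 0]], [[0, 0, 0], [0, 0, 0]], [[0, 0, 0], [0, 0, 0]], [[0, 0, 0], [0, 0, 0]]], fingers=0, squeeze=50)

```text
time_s: 10.6
eef_pos: [566.0, -55.5, 91.3]
ee_rot: [0.0, 0.983, 0.185, -0.001]
force: [-7.3, -4.0, 1.0]
grip_width: 0.338
```

Emit:
play_rows(motion=[[[-1.2, 0, 0], [0, 0, 0]], [[0, 0, -3], [0, 0, 0]], [[0, 0, -3], [0, 0, 0]], [[0, 0, -3], [0, 0, 0]], [[0, 0, -3], [0, 0, 0]], [[0, 0, 0], [0, 0, 0]], [[0, 0, 0], [0, 0, 0]]])

```text
time_s: 11.18
eef_pos: [565.7, -55.3, 102.2]
ee_rot: [-0.0, 0.983, 0.185, -0.0]
force: [2.3, -1.8, -11.9]
grip_width: 0.337
```

Emit:
play_rows(motion=[[[0, -8, 0], [0, 0, 0]], [[0, -8, 0], [0, 0, 0]], [[0, -8, 0], [0, 0, 0]], [[0, -8, 0], [0, 0, 0]], [[0, -8, 0], [0, 0, 0]], [[0, 0, 0], [0, 0, 0]], [[0, 0, 0], [0, 0, 0]]])

```text
time_s: 11.77
eef_pos: [550.5, -16.9, 102.4]
ee_rot: [-0.001, 0.983, 0.185, -0.001]
force: [-0.2, 2.0, -12.2]
grip_width: 0.332
```

Run:
```python
from h import *
R,p=tool(); s=ctrl.sense(); print(p,s['force'],R.T@s['force'],'travel tool',R.T@(p-np.array([565.7,-55.3,102.2])),np.degrees(np.arctan2(R[1,0],R[0,0])))
```

```text
[550.50665935 -16.93099986 102.42812318] [ -0.23228816   2.02414918 -12.18045792] [ 0.53406735 -1.9455825  12.1837668 ] travel tool [ -0.18399718 -41.26759875  -0.1457745 ] 21.347445874774955
```

Emit:
play_rows(motion=[[[0, 0.5, 2], [0, 0, 0]], [[0, 0, 3], [0, 0, 0]], [[0, 0, 3], [0, 0, 0]], [[0, 0, 2], [0, 0, 0]], [[0, 0, 0], [0, 0, 0]], [[0, 0, 0], [0, 0, 0]]])

```text
time_s: 12.27
eef_pos: [551.4, -18.9, 93.1]
ee_rot: [0.0, 0.983, 0.185, -0.0]
force: [-4.9, 0.8, -2.1]
grip_width: 0.332
```

Emit:
play_rows(motion=[[[0, 0, 2], [0, 0, 0]], [[0, 0, 2], [0, 0, 0]], [[0, 0, 2], [0, 0, 0]], [[0, 0, 1], [0, 0, 0]], [[0, 0, 0], [0, 0, 0]], [[0, 0, 0], [0, 0, 0]]])

```text
time_s: 12.77
eef_pos: [551.7, -19.2, 88.7]
ee_rot: [0.001, 0.983, 0.185, 0.001]
force: [-13.7, -0.4, 21.6]
grip_width: 0.335
```

Emit:
play_rows(motion=[[[-1, 0, 0], [0, 0, 0]], [[-0.5, 0, 0], [0, 0, 0]], [[0, 0, 0], [0, 0, 0]], [[0, 0, 0], [0, 0, 0]], [[0, 0, 0], [0, 0, 0]], [[0, 0, 0], [0, 0, 0]]])

```text
time_s: 13.27
eef_pos: [551.5, -19.3, 88.7]
ee_rot: [0.001, 0.983, 0.185, 0.002]
force: [-6.7, 3.3, 16.8]
grip_width: 0.331
```

Run:
```python
from h import *
R,p=tool(); s=ctrl.sense(); print(p,R.T@s['force'],s['time_s'],'along gauge from first hole est',R.T@(p-np.array([565.7,-55.3,102.2])))
im=ctrl.capture('wrist')[:,:,::-1]; si=ctrl.capture('side')[:,:,::-1]
cv2.imwrite('pics/p3.png',np.hstack([cv2.resize(si[180:300,290:450],(400,300),interpolation=cv2.INTER_CUBIC),cv2.resize(im[100:400,120:520],(400,300))]))
```

```text
[551.54458452 -19.29317771  88.71463262] [ -4.9850336   -5.47005515 -16.86403576] 13.2667 along gauge from first hole est [ -0.16591425 -38.72369616  13.38543986]
```

View pics/p3.png

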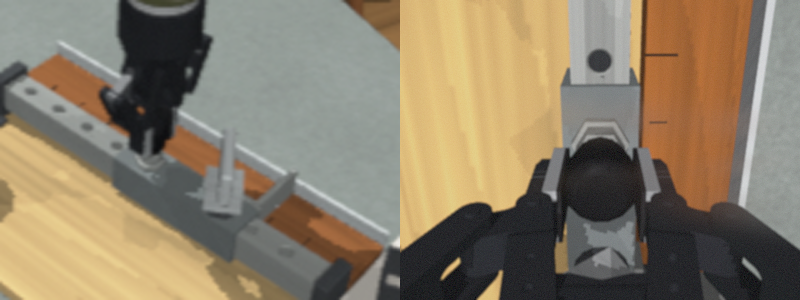

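The left crop shows the stop moved along with the handle on it, and the right shows the knob gripped with one hole visible beyond the stop. I'll check the handle's seating with a model overlay.

Run:
```python
from h import *
g=np.radians(111.2); knob=np.array([551.0,-17.5]); sq=knob-85*np.array([np.cos(g),np.sin(g)]); print(sq)
def draw(im,C,x0,y0,x1,y1,f,dz=0):
    o=cv2.resize(im[y0:y1,x0:x1],None,fx=f,fy=f,interpolation=cv2.INTER_CUBIC)
    a=np.radians(-34.3); A=np.array([[np.cos(a),-np.sin(a)],[np.sin(a),np.cos(a)]])
    P=lambda pts:[(((px(C,[*(sq+A@q[:2]),q[2]])-[x0,y0])*f)).astype(int).reshape(1,2) for q in map(np.array,pts)]
    for z in(73,97): cv2.polylines(o,[np.array(P([(-17,-17,z),(17,-17,z),(17,17,z),(-17,17,z)]))],True,(0,0,255) if z==73 else (0,255,0),1)
    cv2.polylines(o,[np.array(P([(-6,-34,134),(6,-34,134),(6,34,134),(-6,34,134)]))],True,(255,0,0),1)
    return o
si=ctrl.capture('side')[:,:,::-1].copy(); im=ctrl.capture('wrist')[:,:,::-1].copy()
a=draw(si,cam('side'),340,210,440,290,5); b=draw(im,cam('wrist'),250,240,400,400,2.5)
cv2.imwrite('pics/p4.png',np.hstack([a[:400],b[:400]])); print(a.shape,b.shape)
```

```text
[581.73808846 -96.7475231 ]
(400, 500, 3) (400, 375, 3)
```

View pics/p4.png

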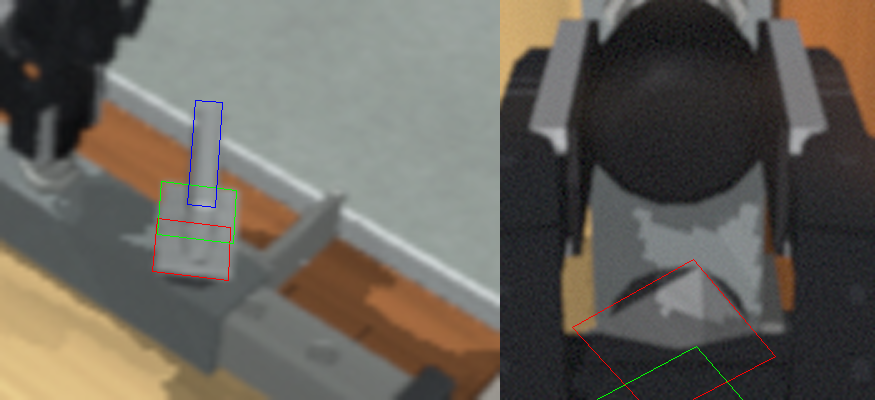

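The overlay fits: the hub underside (red) and wing top (blue) line up with a seated, upright handle, and the wrist view shows the hub corner at the predicted spot. The push is steady at about 17 N with z constant at 88.7, so I'm handing in.

Run:
```python
from h import *
s=ctrl.sense(); print(s['eef_pos'],s['force'],s['grip_width'],s['time_s']); print(ctrl.finish_job())
```

```text
[551.52225649 -19.29239325  88.6764477 ] [-7.12848977  3.28975218 16.81311877] 0.3345899724055864 13.4667
the job is handed in; nothing more can be done
None
```

The wing handle is on the clamp square and let go, and the length stop is at the next hole. I handed the job in at 13.5 s, still holding the knob pressed down; no verdict was reported.

**Handle:** it went down on the square without resistance and met the boss at the expected height with 11 N of contact. After release, and again after the slide, the pictures showed it upright and fully down. A model overlay on the last pictures matched.

**Plunger and stop:** I pulled the knob up about 10 mm with roughly 12 N, which means the pin was clear. I slid the stop 40 mm away from the block, and the pin dropped into the hole as I lowered the knob.

**Last readings:** the knob is gripped at 50 N and pressed down with about 17 N against a firm stop. The tool height stayed steady at 88.7 mm.

**What did not fully agree:**
- **Height:** the final height is about 0.9 mm above the ideal home value. I put this down to about 1 mm of slip in the grip during the pull, because the pull force showed the same amount.
- **Side load:** about 7 N of sideways force was left on the knob.
- **Travel:** the tool's net travel along the gauge read 38.7 mm, not 40. That fits the 1 mm of pin play each way, but I had no direct reading of the joint.

I did not go near the dies or the maul.

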